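Put sharpening stones away with cork between them

TASK

Put the two loose sharpening stones away in the rack, on top of the stone that is already there: first lay a cork board on that stone, then the thicker loose stone, then the other cork board, and the thinner stone on top, each flat between the rods and in line with the rack. Never let one bare stone touch another, and leave the spice jars and the pepper mill standing where they are.

Things in the scene. Friction and masses are not known exactly. Their poses are not given: they have to be found in the camera images.
- rack: Fixed rack: wooden foot 176 x 76 x 10 mm, six upright 8 mm steel rods, straight to 66 mm, then splayed 10 mm outwards to tips 84 mm above the worktop. Origin: centre of the foot's underside; x along its length, z up; a half turn makes no difference. Rod axes at (x, y) = (+-60, +-32) and (+-83, 0) mm: 158 x 56 mm clear inside; the middle 112 mm of each long side is open to fingers.
- stone_bottom: Grey sharpening stone, 150 x 50 x 20 mm, about 0.35 kg, which already lies in the rack on its foot (underside 10 mm, top 30 mm above the worktop). The undersides of the four layers added on it come to 30, 36, 54 and 60 mm. Origin: centre of its underside; x along its length, y across its width, z up. 
- stone_thick: The thicker of the two grey sharpening stones lying loose and flat on the worktop, 150 x 50 x 18 mm, 0.25 to 0.4 kg. A half turn makes no difference. Origin: centre of its underside; x along its length, y across its width, z up. 
- stone_thin: The thinner of the two grey sharpening stones lying loose and flat on the worktop, 150 x 50 x 12 mm, 0.17 to 0.27 kg. A half turn makes no difference. Origin: centre of its underside; x along its length, y across its width, z up. 
- sheet_1: Stiff cork board, 150 x 50 x 6 mm, 0.03 kg, lying flat on the worktop; either way round will do, and it is the same as the other one. Origin: centre of its underside; x along its length, y across its width, z up. 
- sheet_2: Second stiff cork board, the same as the first, 150 x 50 x 6 mm, 0.03 kg, lying flat on the worktop. Origin: centre of its underside; x along its length, y across its width, z up. 
- jar_a: Spice jar with dark cap, 41 mm across, 105 mm tall, standing close beside one long side of the thicker stone, towards one end of it. Origin: centre of its underside.
- jar_b: Spice jar with dark cap, 40 mm across, 105 mm tall, standing close beside one long side of the thinner stone, towards one end of it. Origin: centre of its underside.
- pepper_mill: Wooden pepper mill, 58 mm across, 170 mm tall, standing behind the rack. Origin: centre of its underside.
Not all that is in view belongs to the job. Leave any white look-alike of the sheet_2 alone.

How it is judged:
On the way, in this order (a step that is already met when the one before it is completed fails the run):
1. a cork board lies on the stone in the rack (((z of sheet_1 in the frame of rack between 0.027 and 0.033 m and angle between the x axis of sheet_1 and the x axis of rack, either way round below 0.1 rad and angle between sheet_1's own z axis and vertical below 0.06 rad and linear speed of sheet_1 below 0.02 m/s and x of sheet_1 in the frame of rack between -0.009 and 0.009 m and y of sheet_1 in the frame of rack between -0.008 and 0.008 m) or (z of sheet_2 in the frame of rack between 0.027 and 0.033 m and angle between the x axis of sheet_2 and the x axis of rack, either way round below 0.1 rad and angle between sheet_2's own z axis and vertical below 0.06 rad and linear speed of sheet_2 below 0.02 m/s and x of sheet_2 in the frame of rack between -0.009 and 0.009 m and y of sheet_2 in the frame of rack between -0.008 and 0.008 m))), for 0.2 s.
2. the thicker stone lies on that cork board (((z of sheet_1 in the frame of rack between 0.027 and 0.033 m and angle between the x axis of sheet_1 and the x axis of rack, either way round below 0.1 rad and angle between sheet_1's own z axis and vertical below 0.06 rad and linear speed of sheet_1 below 0.02 m/s and x of sheet_1 in the frame of rack between -0.009 and 0.009 m and y of sheet_1 in the frame of rack between -0.008 and 0.008 m) or (z of sheet_2 in the frame of rack between 0.027 and 0.033 m and angle between the x axis of sheet_2 and the x axis of rack, either way round below 0.1 rad and angle between sheet_2's own z axis and vertical below 0.06 rad and linear speed of sheet_2 below 0.02 m/s and x of sheet_2 in the frame of rack between -0.009 and 0.009 m and y of sheet_2 in the frame of rack between -0.008 and 0.008 m)) and z of stone_thick in the frame of rack between 0.033 and 0.039 m and angle between the x axis of stone_thick and the x axis of rack, either way round below 0.1 rad and angle between stone_thick's own z axis and vertical below 0.06 rad and linear speed of stone_thick below 0.02 m/s and x of stone_thick in the frame of rack between -0.009 and 0.009 m and y of stone_thick in the frame of rack between -0.008 and 0.008 m), for 0.2 s.
3. the other cork board lies on the thicker stone ((((z of sheet_1 in the frame of rack between 0.027 and 0.033 m and angle between the x axis of sheet_1 and the x axis of rack, either way round below 0.1 rad and angle between sheet_1's own z axis and vertical below 0.06 rad and linear speed of sheet_1 below 0.02 m/s and x of sheet_1 in the frame of rack between -0.009 and 0.009 m and y of sheet_1 in the frame of rack between -0.008 and 0.008 m) and (z of sheet_2 in the frame of rack between 0.051 and 0.057 m and angle between the x axis of sheet_2 and the x axis of rack, either way round below 0.1 rad and angle between sheet_2's own z axis and vertical below 0.06 rad and linear speed of sheet_2 below 0.02 m/s and x of sheet_2 in the frame of rack between -0.009 and 0.009 m and y of sheet_2 in the frame of rack between -0.008 and 0.008 m)) or ((z of sheet_2 in the frame of rack between 0.027 and 0.033 m and angle between the x axis of sheet_2 and the x axis of rack, either way round below 0.1 rad and angle between sheet_2's own z axis and vertical below 0.06 rad and linear speed of sheet_2 below 0.02 m/s and x of sheet_2 in the frame of rack between -0.009 and 0.009 m and y of sheet_2 in the frame of rack between -0.008 and 0.008 m) and (z of sheet_1 in the frame of rack between 0.051 and 0.057 m and angle between the x axis of sheet_1 and the x axis of rack, either way round below 0.1 rad and angle between sheet_1's own z axis and vertical below 0.06 rad and linear speed of sheet_1 below 0.02 m/s and x of sheet_1 in the frame of rack between -0.009 and 0.009 m and y of sheet_1 in the frame of rack between -0.008 and 0.008 m))) and z of stone_thick in the frame of rack between 0.033 and 0.039 m and angle between the x axis of stone_thick and the x axis of rack, either way round below 0.1 rad and angle between stone_thick's own z axis and vertical below 0.06 rad and linear speed of stone_thick below 0.02 m/s and x of stone_thick in the frame of rack between -0.009 and 0.009 m and y of stone_thick in the frame of rack between -0.008 and 0.008 m), for 0.2 s.
4. the thinner stone lies on top (all of step 3 and z of stone_thin in the frame of rack between 0.057 and 0.063 m and angle between the x axis of stone_thin and the x axis of rack, either way round below 0.1 rad and angle between stone_thin's own z axis and vertical below 0.06 rad and linear speed of stone_thin below 0.02 m/s and x of stone_thin in the frame of rack between -0.009 and 0.009 m and y of stone_thin in the frame of rack between -0.008 and 0.008 m), for 0.2 s.
At the end, for the whole second after the job is handed in: In the rack, from below: stone, cork, thicker stone, cork, thinner stone; undersides at 10, 30, 36, 54, 60 mm over the rack's, each within 3 mm; within 9 mm of its centre along and 8 mm across, 0.1 rad of its direction, level within 0.06 rad, at rest (under 20 mm/s) (all of step 4 and z of stone_bottom in the frame of rack between 0.007 and 0.013 m and angle between the x axis of stone_bottom and the x axis of rack, either way round below 0.1 rad and angle between stone_bottom's own z axis and vertical below 0.06 rad and linear speed of stone_bottom below 0.02 m/s and x of stone_bottom in the frame of rack between -0.009 and 0.009 m and y of stone_bottom in the frame of rack between -0.008 and 0.008 m); the robot touches nothing.
It fails at once if two bare stones touch each other (over 0.3 N) (contact force between stone_bottom and stone_thick above 0.3 N or contact force between any of stone_bottom, stone_thick and stone_thin above 0.3 N).
It fails at once if a spice jar or the pepper mill is moved more than 30 mm or tipped more than 0.35 rad (distance of any of jar_a, jar_b, pepper_mill from where it was at the start of the episode above 0.03 m or angle between any of jar_a, jar_b, pepper_mill's own z axis and vertical above 0.35 rad).
It also fails if it takes over 72 s, if anything falls off the work surface, if the arm or the gripper's body presses on something with over 40 N, if the wrist force passes 120 N, or if a joint passes its speed limit or range.

ROBOT

A 6-joint arm with a two-finger parallel gripper is mounted at the origin on a cart in front of the work surface, level with it; the furniture and walls round the work are solid. World frame = base frame: x ahead of the robot, y to its left, z up, the work surface at z = 0. Lengths are in m, angles in rad, forces in N, time in s.
With the tool pointing down it reaches from about 0.3 to 1 m from the base axis. Payload 5.1 kg.
Tool frame: the origin (TCP) lies at the very end of the fingers, on their centre line; the grasp point (between the pads) lies env.tcp_to_grasp behind it (env.tcp_to_grasp is the distance from the TCP to the grasp point, in m); z points along the fingers, y is the line along which they close (so a half turn about z gives the same grasp; the last joint's range is limited). The gripper opens to 95 mm and grips with 3 to 60 N. Pads are 20 mm wide; open, the fingers measure 119 mm over their backs; the gripper's body (75 mm by 180 mm) begins 59 mm behind the grasp point.
Start: joints at [-1.305, 0.124, 1.65, -0, 1.367, -0.083], TCP at [0.222, -0.611, 0.215] pointing down, gripper open.
Joint ranges: [-2.61, 2.61], [-1.02, 2.33], [0.03, 2.71], [-1.35, 4.49], [0.32, 2.68], [-2.91, 2.91]. Speed limits (rad/s): [2.57, 2.57, 3.14, 3.14, 3.14, 3.14].

INTERFACE

Orientations are given as a unit quaternion [x, y, z, w].
In Python, from rig import env, vision gives the robot as it stands.
- The arm moves only by the shell command python3 -m inch 'ROWS' [FORCE]. ROWS is JSON, a list that holds one entry, the list of rows, each a list of 5 numbers: the shift along the tool's x, y, z in m, then the turn about the tool's z in degrees, then the opening, from 0 (shut) to 1 (fully open). A call has 1 to 10 rows; each row is the pose to reach, as a shift and turn from the pose commanded when the call began, along the tool's axes at that moment; what a row does not reach only later rows make up. A row lasts 1/8 s, in which the tool goes at most 62.5 mm and 10.7 degrees, less where a joint would pass 70% of its speed; a pose out of reach is approached as far as the arm can. A call with a gripper value outside its range is refused whole. The fingers move at their own pace and stop on an object; FORCE is the grip in N (left out, the last holds). Time passes only in rows, so rows that repeat a pose let the fingers close. It gives the time, the measured TCP pose, the force, the opening and the grip force at its end, in the units of the state.
- env.observe(): the state, without advancing time (a new reading comes with each control period).
- vision.grab_frame(name): name is "scene" or "top" or "wrist"; returns the picture (420x560x3 uint8, blue, green, red); there is no depth.
- vision.camera_info(name): a dict with "vfov" (degrees; the focal length in pixels is half the picture's height over the tangent of half this angle, whatever the lens; pixels are square), "cx", "cy" (the principal point, pixels), "R" (3x3) and "t" (3): a world point X has camera coordinates R X + t. Camera axes: x right, y down, z forward; pixel columns grow to the right and rows downward; lengths in m; the calibration is good to about 2 mm. A picture is of the moment at which its call begins: read the wrist's pose just before it. camera_info takes no time and is no camera call; for the wrist camera it gives the pose at the moment of the call.
- env.sign_off(): hands the job in; it is judged then, once.
Trained networks look in the newest picture that a camera, given by its name, has taken for a name from the list of things; names that differ only in an ending like _2 or _b are one class to them, and where a whole thing is asked for, a point or a joint stands for the part that bears it (a point fixed in the world has none). Each returns a list of dicts, best first, with "conf" (0 to 1); they miss things now and then, are a little off and sometimes report something else, mostly with a low value. They report only what shows in the picture. A call takes as long as a camera call. They do not tell look-alikes from the thing itself.
- vision.spot_in(camera, label): "at" ([column, row] in pixels, amid what is visible of it).
- vision.silhouettes(camera, label): "pixels" (420x560 bool, what is visible of it) and "at" ([column, row] in pixels, amid what is visible of it).
- vision.place_of(camera, label): "at" ([column, row] in pixels: a listed point, or the origin of a listed thing).
The state is a dict: "time": time; "joint_pos": joint angles; "joint_velocities": joint speeds; "joint_efforts": joint torques, N m; "tcp_pos": TCP position; "eef_rot": TCP orientation; "force": force on the tool from outside, world axes, zero at the start; "moment": the same for the moment, N m; "width": opening from 0.0 (shut) to 1.0 (fully open); "grasp_force": force on a finger pad.
Only numpy, scipy, OpenCV 4.12 (cv2) and the standard library are available. Lean on these libraries where they do the work, as an engineer would, in place of code of your own. Each camera call takes 0.05 s, during which the arm holds its last target. There are 200 camera calls.

## Working session

There is one attempt and no reset: what is moved stays moved. The work goes in short steps, Python scripts to look and compute and a shell command to move; the robot and the scene stay as the last step left them, time stands still between calls to the robot, and variables do not carry over. Pictures are saved under pics/ and viewed, at most 10 in all, crops included, and the job is handed in when it is done.

```bash
mkdir -p pics; ls; python3 - <<'E'
from rig import env, vision
import cv2, numpy as np
print(env.tcp_to_grasp, env.observe())
for c in ["scene","top"]:
    im=vision.grab_frame(c); cv2.imwrite(f"pics/{c}0.png",im)
    i=vision.camera_info(c); print(c,i)
    for l in ["rack","stone_bottom","stone_thick","stone_thin","sheet_1","jar_a","pepper_mill"]:
        print(l,[(np.round(d["at"]).tolist(),round(d["conf"],2)) for d in vision.spot_in(c,l)])
E
```

```text
pics
0.0188 {'time': 0.0, 'joint_pos': array([-1.30461512e+00,  1.24491396e-01,  1.65164219e+00, -3.36247282e-05,
        1.36750114e+00, -8.26368910e-02]), 'joint_velocities': array([ 1.90659718e-03, -1.01301875e-03, -1.14526868e-03,  2.44696994e-03,
       -3.99291041e-05,  1.37877051e-03]), 'joint_efforts': array([-2.36122032e-03, -4.17609322e+01, -3.59927845e+01,  7.74015742e-02,
        4.92833974e-02, -1.48173767e-04]), 'tcp_pos': array([ 0.221936  , -0.61026481,  0.21341473]), 'eef_rot': array([ 9.84828151e-01,  1.73529451e-01, -1.09964711e-04, -1.01523196e-03]), 'force': array([-0.28662974, -0.11079104,  0.06466849]), 'moment': array([-0.00827048, -0.00585554, -0.00520579]), 'grasp_force': 0.0, 'width': 1.0029359790009942}
scene {'vfov': 55.95991952109205, 'cx': 281.516087953375, 'cy': 209.6729798499633, 'R': array([[-0.87047031, -0.4921183 , -0.01005056],
       [-0.36803782,  0.66428108, -0.65059881],
       [ 0.32684798, -0.56262796, -0.7593551 ]]), 't': array([0.41927959, 0.22554512, 1.01884852])}
rack [([274.0, 220.0], 0.72), ([285.0, 139.0], 0.62)]
stone_bottom [([280.0
[... 211 characters left out ...]
140.0], 0.59)]
pepper_mill [([222.0, 167.0], 0.98)]
top {'vfov': 51.78002992291743, 'cx': 281.0046574926781, 'cy': 215.10690528708173, 'R': array([[ 0.00281204, -0.99989572,  0.01416486],
       [-0.99607045, -0.0040546 , -0.08847161],
       [ 0.08851981, -0.01386041, -0.99597798]]), 't': array([-0.05325902,  0.49607395,  1.43227439])}
rack [([274.0, 219.0], 0.71)]
stone_bottom [([276.0, 214.0], 0.75)]
stone_thick [([196.0, 237.0], 0.62)]
stone_thin [([338.0, 189.0], 0.66), ([187.0, 179.0], 0.59)]
sheet_1 [([367.0, 236.0], 0.77), ([389.0, 278.0], 0.68), ([272.0, 218.0], 0.39)]
jar_a [([358.0, 173.0], 0.51), ([180.0, 267.0], 0.47)]
pepper_mill [([285.0, 141.0], 0.89), ([188.0, 177.0], 0.55)]
```

View pics/scene0.png

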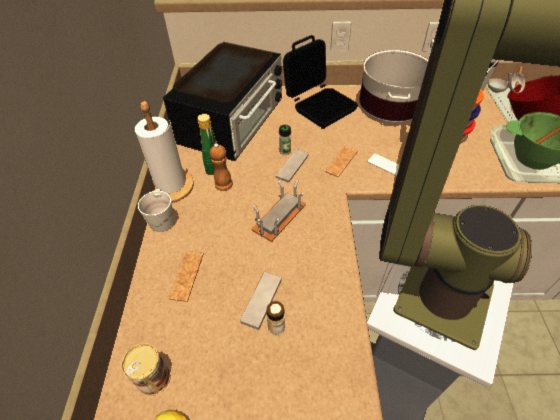

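View pics/top0.png

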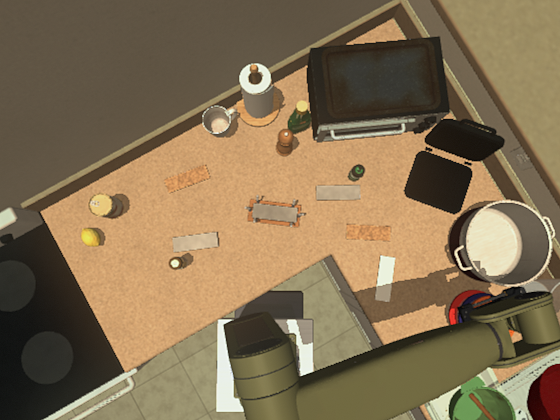

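The scene view shows grey stones at (263,300) with a jar at (276,317), and at (292,166) with a jar at (285,138). The rack is at (279,214), the cork boards at (187,276) and (342,161), and the white look-alike at (383,163).

In the top view the stones are at (195,242) and (338,192), the rack at (274,213), the cork boards at (187,179) and (369,232), the white decoy at (385,278), the jars at (176,262) and (358,172), and the mill at (286,140).

What could be mistaken for a cork board:
- Brown boards at top (187,179) and (369,232): these are the ones I want.
- White strip at (385,278): ignore.

The stones' thicknesses still need checking.

```bash
cat > h.py <<'E'
from rig import env, vision
import cv2, numpy as np
from scipy.optimize import minimize
from scipy.spatial.transform import Rotation as Rn
DIM={"stone_bottom":(.15,.05,.02),"stone_thick":(.15,.05,.018),"stone_thin":(.15,.05,.012),"sheet_1":(.15,.05,.006)}
def proj(i,X):
    c=np.asarray(X)@np.array(i["R"]).T+i["t"]; f=210/np.tan(np.radians(i["vfov"]/2))
    return c[:,:2]/c[:,2:]*f+[i["cx"],i["cy"]]
def ray(i,uv,z):
    f=210/np.tan(np.radians(i["vfov"]/2)); R=np.array(i["R"]); o=-R.T@i["t"]
    d=R.T@np.array([(uv[0]-i["cx"])/f,(uv[1]-i["cy"])/f,1]); return o+d*(z-o[2])/d[2]
def box(p,dim,z):
    a,b,h=dim; c,s=np.cos(p[2]),np.sin(p[2])
    return np.array([[p[0]+c*u*a/2-s*v*b/2,p[1]+s*u*a/2+c*v*b/2,z+w*h] for u in(-1,1) for v in(-1,1) for w in(0,1)])
def fit(obs,dim,z,p0):
    "obs: list of (camera_info, bool mask); silhouette of a box, convex hulls compared"
    S=3; M=[]
    for i,m in obs:
        M.append((i,cv2.resize(m.astype(np.uint8),None,fx=S,fy=S,interpolation=cv2.INTER_LINEAR)))
    def cost(q):
        p=np.array(q)/[100,100,10]; e=0
        for i,m in M:
            hull=cv2.convexHull(((proj(i,box(p,dim,z))+.5)*S*16).astype(np.int32)); r=np.zeros_like(m)
            cv2.fillConvexPoly(r,hull,1,shift=4)
            e+=1-(r&m).sum()/max(1,(r|m).sum())
        return e/len(M)
    best=min((minimize(cost,np.array([p0[0],p0[1],p0[2]+d])*[100,100,10],method="Nelder-Mead",options=dict(initial_simplex=np.array([p0[0],p0[1],p0[2]+d])*[100,100,10]+np.array([[0,0,0],[1,0,0],[0,1,0],[0,0,1]]))) for d in(0,.3)),key=lambda r:r.fun)
    return best.x/[100,100,10],best.fun
def yaw0(i,m,z):
    (c,(w,h),a)=cv2.minAreaRect(np.argwhere(m)[:,::-1].astype(np.float32)); pts=cv2.boxPoints((c,(w,h),a))
    e=max([(pts[1]-pts[0]),(pts[2]-pts[1])],key=np.linalg.norm)
    A,B=ray(i,np.array(c)-e/2,z),ray(i,np.array(c)+e/2,z); mid=(A+B)/2
    return np.array([mid[0],mid[1],np.arctan2(*(B-A)[1::-1])])
def tool():
    s=env.observe(); R=Rn.from_quat(s["eef_rot"]).as_matrix(); return s,R
def goto(x,y,z,yaw):
    "rows-delta for TCP to x,y,z with tool y axis ACROSS a thing whose long axis is at yaw (tool x along it)"
    s,R=tool(); d=R.T@(np.array([x,y,z])-s["tcp_pos"]); cur=np.arctan2(R[1,0],R[0,0])
    t=-np.degrees((yaw-cur+np.pi/2)%np.pi-np.pi/2)   # tool z points down
    print("shift mm",np.round(d*1000,1),"turn deg",round(t,1),"j6",round(s["joint_pos"][5],2),"t",s["time"])
E
python3 - <<'E'
from h import *
T=vision.camera_info("top");Sc=vision.camera_info("scene")
im={c:vision.grab_frame(c) for c in("top","scene")}
for l in ["stone_bottom","stone_thick","stone_thin","sheet_1"]:
    D={c:vision.silhouettes(c,l) for c in im}
    for d in D["top"]:
        z={"stone_bottom":.01}.get(l,0); p0=yaw0(T,d["pixels"],z+DIM[l][2]); out=[]
        ctr=proj(Sc,[[p0[0],p0[1],z+.01]])[0]
        ss=[e for e in D["scene"] if np.hypot(*(e["at"]-ctr))<15]
        if ss:
            for nm in (["stone_thick","stone_thin"] if l in("stone_thick","stone_thin") else [l]):
                p,f=fit([(T,d["pixels"]),(Sc,ss[0]["pixels"])],DIM[nm],z,p0); out.append((nm,p.round(4).tolist(),round(f,3)))
        print(l,np.round(d["at"]),round(d["conf"],2),d["pixels"].sum(),p0.round(3),out)
for l in["jar_a","pepper_mill","rack"]:
    for c,i in(("top",T),("scene",Sc)):
        for d in vision.place_of(c,l): print(l,c,np.round(d["at"]),round(d["conf"],2),ray(i,d["at"],0).round(3))
# crops
ims=im["scene"]; a=cv2.resize(ims[255:345,225:305],None,fx=5,fy=5,interpolation=cv2.INTER_CUBIC);b=cv2.resize(ims[115:205,255:335],None,fx=5,fy=5,interpolation=cv2.INTER_CUBIC)
cv2.imwrite("pics/crop1.png",np.hstack([a,b]))
E
```

```text
stone_bottom [273. 216.] 0.69 688 [ 0.503 -0.03  -1.681] [('stone_bottom', [0.5049, -0.0288, -1.676], np.float64(0.118))]
stone_thick [196. 239.] 0.83 591 [ 0.406  0.233 -1.425] [('stone_thick', [0.407, 0.2361, -1.4312], np.float64(0.163)), ('stone_thin', [0.4076, 0.2358, -1.4226], np.float64(0.137))]
stone_thin [339. 191.] 0.73 630 [ 0.575 -0.247 -1.529] [('stone_thick', [0.5771, -0.2441, -1.5372], np.float64(0.111)), ('stone_thin', [0.5786, -0.2463, -1.554], np.float64(0.092))]
sheet_1 [388. 281.] 0.7 678 [ 0.285 -0.401 -0.124] [('sheet_1', [0.2857, -0.4011, -0.1099], np.float64(0.24))]
sheet_1 [369. 235.] 0.64 641 [ 0.44  -0.349 -1.62 ] [('sheet_1', [0.4408, -0.3483, -1.6148], np.float64(0.085))]
sheet_1 [188. 178.] 0.61 644 [ 0.622  0.268 -1.21 ] [('sheet_1', [0.6222, 0.2711, -1.2087], np.float64(0.09))]
jar_a top [354. 178.] 0.62 [ 0.627 -0.304  0.   ]
jar_a top [181. 264.] 0.53 [0.332 0.283 0.   ]
jar_a scene [285. 154.] 0.78 [ 0.631 -0.286 -0.   ]
jar_a scene [275. 328.] 0.63 [0.339 0.285 0.   ]
pepper_mill scene [225. 184.] 0.9 [ 0.728 -0.06   0.   ]
rack top [275. 211.] 0.6 [ 0.513 -0.032  0.   ]
rack top [183. 266.] 0.22 [0.323 0.278 0.   ]
rack scene [280. 216.] 0.59 [ 0.505 -0.032 -0.   ]
```

View pics/crop1.png

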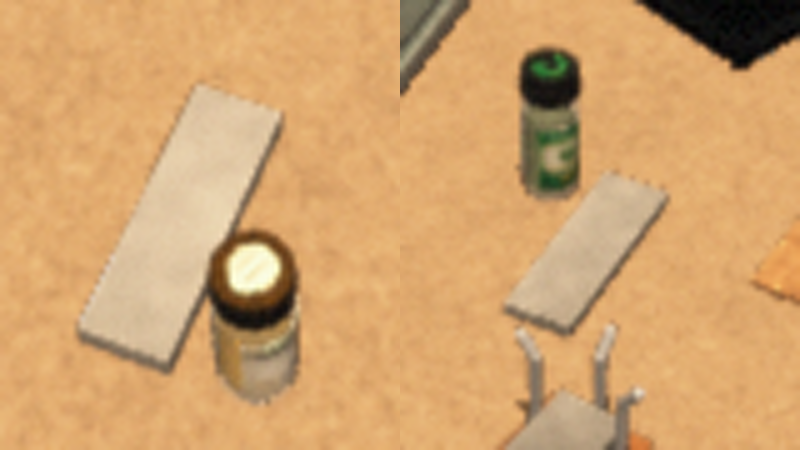

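The crop shows the left stone (beside the jar with the brown and white cap) and the right one (beside the green-capped jar). The left looks thicker, which matches the network, but I'll check it from the wrist camera. The brown board at top (369,232) is my first cork, so I'll go there now.

```bash
python3 - <<'E'
from h import *
goto(.4408,-.3483,.25,-1.615)
goto(.4408,-.3483,.25,-1.615+np.pi)
E
```

```text
shift mm [ 295.2 -172.   -35.4] turn deg -67.5 j6 -0.08 t 1.6
shift mm [ 295.2 -172.   -35.4] turn deg -67.5 j6 -0.08 t 1.6
```

```bash
python3 -m inch '[[[0.295,-0.172,-0.035,-67.5,1],[0.295,-0.172,-0.035,-67.5,1],[0.295,-0.172,-0.035,-67.5,1],[0.295,-0.172,-0.035,-67.5,1],[0.295,-0.172,-0.035,-67.5,1],[0.295,-0.172,-0.035,-67.5,1],[0.295,-0.172,-0.035,-67.5,1],[0.295,-0.172,-0.035,-67.5,0.75],[0.295,-0.172,-0.035,-67.5,0.75]]]' 20
python3 - <<'E'
from h import *
i=vision.camera_info("wrist"); im=vision.grab_frame("wrist"); cv2.imwrite("pics/w1.png",im)
print(i)
for d in vision.silhouettes("wrist","sheet_1"):
    p0=yaw0(i,d["pixels"],.006); print(d["at"],d["conf"],d["pixels"].sum(),p0,fit([(i,d["pixels"])],DIM["sheet_1"],0,p0))
goto(.4408,-.3483,.25,-1.615)
E
```

```text
time: 2.72
tcp_pos: [0.4403, -0.3486, 0.2496]
eef_rot: [0.723, 0.691, -0.0, -0.0]
force: [-0.5, -0.3, 0.1]
width: 0.842
grasp_force: 0.0
{'vfov': 66.47856911575116, 'cx': 276.41744933930585, 'cy': 215.1944202815884, 'R': array([[ 0.99894923, -0.04581712, -0.00110448],
       [-0.04392633, -0.96404251,  0.26209258],
       [-0.01307309, -0.26176866, -0.9650421 ]]), 't': array([-0.45448191, -0.35467143,  0.33891519])}
[277.4, 183.7] 0.9 4310 [ 0.43981388 -0.34696852 -1.61615304] (array([ 0.43922685, -0.3467858 , -1.61460077]), np.float64(0.037097544424058104))
[165.2, 226.2] 0.65 3855 [ 0.28450442 -0.39974915 -0.14757572] (array([ 0.28427648, -0.40083724, -0.14628012]), np.float64(0.06450563746747617))
shift mm [ 0.5  0.5 -0.5] turn deg -0.1 j6 -0.72 t 2.825
```

View pics/w1.png

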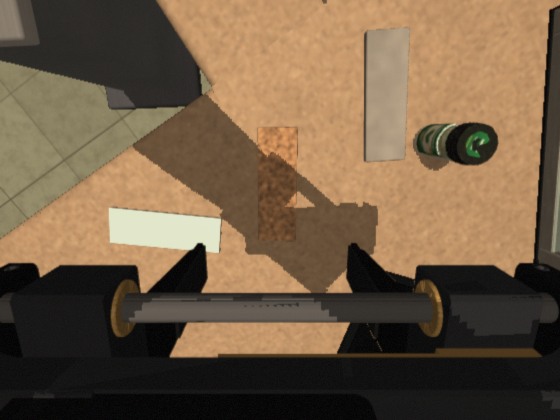

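The wrist picture shows the brown cork at (277,184), the white decoy at (165,228) and the thin-stone candidate at (387,95) with the green jar to its right. Cork fit error is small, so I'll pick it up.

```bash
python3 -m inch '[[[0.002,-0.001,0.0625,0,0.75],[0.002,-0.001,0.125,0,0.75],[0.002,-0.001,0.187,0,0.75],[0.002,-0.001,0.23,0,0.75],[0.002,-0.001,0.247,0,0.75],[0.002,-0.001,0.247,0,0.75],[0.002,-0.001,0.247,0,0.4],[0.002,-0.001,0.247,0,0.4],[0.002,-0.001,0.247,0,0.4],[0.002,-0.001,0.247,0,0.4]]]' 20
python3 -m inch '[[[0,0,0,0,0.4],[0,0,-0.05,0,0.4],[0,0,-0.11,0,0.4],[0,0,-0.16,0,0.4],[0,0,-0.16,0,0.4]]]' 20
python3 - <<'E'
from h import *
goto(.50,-.03,.25,-1.676)
E
```

```text
time: 4.08
tcp_pos: [0.4402, -0.3468, 0.0035]
eef_rot: [0.722, 0.691, 0.0, 0.001]
force: [-0.3, -0.2, 2.6]
width: 0.524
grasp_force: 20.0
time: 4.7
tcp_pos: [0.4419, -0.3484, 0.1681]
eef_rot: [0.722, 0.691, 0.0, 0.005]
force: [-0.4, -0.2, 0.1]
width: 0.519
grasp_force: 20.0
shift mm [320.1  44.7 -83.6] turn deg 3.5 j6 -0.72 t 4.7
```

```bash
python3 -m inch '[[[0.06,0.02,-0.06,1.7,0.4],[0.11,0.036,-0.11,3.5,0.4],[0.15,0.051,-0.17,3.5,0.4],[0.18,0.051,-0.22,3.5,0.4],[0.18,0.051,-0.235,3.5,0.4],[0.18,0.051,-0.235,3.5,0.4],[0.18,0.051,-0.235,3.5,0.4]]]' 20
python3 - <<'E'
from h import *
i=vision.camera_info("wrist"); im=vision.grab_frame("wrist"); cv2.imwrite("pics/w2.png",im)
for d in vision.silhouettes("wrist","stone_bottom"):
    p0=yaw0(i,d["pixels"],.03); print(d["at"],d["conf"],d["pixels"].sum(),p0,fit([(i,d["pixels"])],DIM["stone_bottom"],.01,p0))
    p=np.array([.5049,-.0288,-1.676])
for d in vision.place_of("wrist","rack"): print(d["at"],d["conf"],ray(i,d["at"],0))
R=lambda u,v,z,p=p:[p[0]+np.cos(p[2])*u-np.sin(p[2])*v,p[1]+np.sin(p[2])*u+np.cos(p[2])*v,z]
for q in proj(i,[R(s*.175/2,t*.038,.01) for s in(-1,1) for t in(-1,1)]+[R(*a,.066) for a in[(.06,.032),(-.06,.032),(.06,-.032),(-.06,-.032),(.083,0),(-.083,0)]]): print(q.round()); cv2.circle(im,tuple(int(a) for a in q.round()),2,(255,0,255),-1)
cv2.imwrite("pics/w2m.png",im); print(tool()[0]["tcp_pos"])
E
```

```text
time: 5.58
tcp_pos: [0.4982, -0.1687, 0.3951]
eef_rot: [0.743, 0.669, -0.001, -0.002]
force: [0.0, 0.1, -0.5]
width: 0.519
grasp_force: 20.0
[270.8, 78.6] 0.83 3089 [ 0.50379565 -0.02393954 -1.67979754] (array([ 0.50329367, -0.02866398, -1.67559361]), np.float64(0.0927060225805384))
[366.6, 245.5] 0.32 1010 [ 0.641534   -0.31157392 -0.94972581] (array([ 0.66371582, -0.33909063, -0.94123783]), np.float64(0.5674216867469879))
[249.  26.]
[298.  26.]
[251. 142.]
[296. 142.]
[294. 125.]
[295.  36.]
[251. 125.]
[250.  36.]
[273. 140.]
[272.  17.]
[ 0.49782955 -0.16903926  0.39455338]
```

View pics/w2m.png

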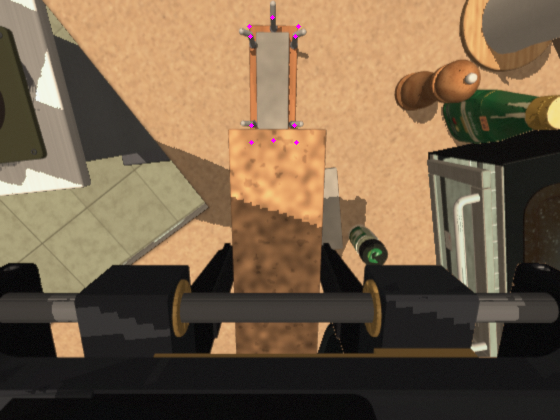

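The wrist picture shows the overlaid rack points landing on the foot edges (columns 250–298, far edge at row 26) and on the rods. The rack is therefore at (0.5045, -0.0288) with yaw -1.676.

```bash
python3 - <<'E'
from h import *
goto(.5045,-.0288,.13,-1.676)
E
```

```text
shift mm [139.8  -7.  264.8] turn deg -0.0 j6 -0.32 t 5.725
```

```bash
python3 -m inch '[[[0.06,-0.003,0.03,0,0.4],[0.12,-0.007,0.07,0,0.4],[0.14,-0.007,0.12,0,0.4],[0.14,-0.007,0.18,0,0.4],[0.14,-0.007,0.24,0,0.4],[0.14,-0.007,0.265,0,0.4],[0.14,-0.007,0.265,0,0.4],[0.14,-0.007,0.265,0,0.4],[0.14,-0.007,0.265,0,0.4]]]' 20
python3 - <<'E'
from h import *
goto(.5045,-.0288,.034,-1.676)
i=vision.camera_info("scene"); im=vision.grab_frame("scene")
cv2.imwrite("pics/s3.png",cv2.resize(im[130:270,190:370],None,fx=4,fy=4,interpolation=cv2.INTER_CUBIC))
E
```

```text
time: 6.85
tcp_pos: [0.5075, -0.0292, 0.1347]
eef_rot: [0.743, 0.669, 0.001, 0.001]
force: [0.7, -0.2, -0.8]
width: 0.524
grasp_force: 20.0
shift mm [ 1.000e-01 -3.400e+00  1.007e+02] turn deg -0.0 j6 -0.06 t 6.85
```

View pics/s3.png

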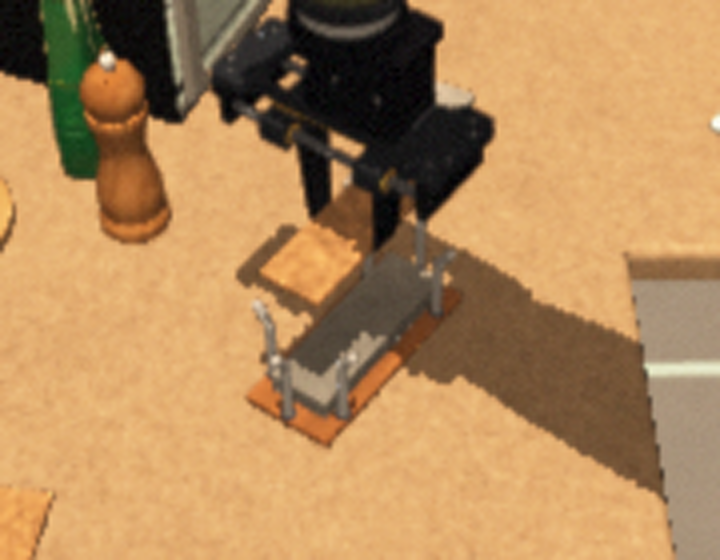

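The crop shows the cork hanging level over the rack in the fingers, at about (310,265), with the mill clear on the left. Next I correct 3 mm sideways and lower.

```bash
python3 -m inch '[[[0,-0.003,0.01,0,0.4],[0,-0.003,0.04,0,0.4],[0,-0.003,0.04,0,0.4]]]' 20; python3 - <<'E'
from h import *
goto(.5045,-.0288,.034,-1.676)
E
```

```text
time: 7.28
tcp_pos: [0.5008, -0.0281, 0.09]
eef_rot: [0.743, 0.669, -0.002, -0.002]
force: [-0.1, -0.4, -0.2]
width: 0.522
grasp_force: 20.0
shift mm [-0.3  4.  56. ] turn deg 0.0 j6 -0.06 t 7.275
```

```bash
python3 -m inch '[[[0,0,0,0,0.4],[0,0,0,0,0.4],[0,0,0,0,0.4]]]' 20; python3 - <<'E'
from h import *
goto(.5045,-.0288,.034,-1.676)
E
```

```text
time: 7.65
tcp_pos: [0.5039, -0.0286, 0.0937]
eef_rot: [0.743, 0.669, 0.001, 0.001]
force: [0.1, -0.1, -1.0]
width: 0.518
grasp_force: 20.0
shift mm [-0.1  0.5 59.7] turn deg 0.0 j6 -0.06 t 7.65
```

```bash
python3 -m inch '[[[0,0,0.02,0,0.4],[0,0,0.04,0,0.4],[0,0,0.055,0,0.4],[0,0,0.059,0,0.4],[0,0,0.059,0,0.4],[0,0,0.059,0,0.4],[0,0,0.059,0,0.7],[0,0,0.059,0,0.7],[0,0,0.059,0,0.7]]]' 20; python3 -m inch '[[[0,0,-0.03,0,0.7],[0,0,-0.09,0,0.7],[0,0,-0.15,0,0.7],[0,0,-0.21,0,0.7],[0,0,-0.25,0,0.7],[0,0,-0.25,0,0.7],[0,0,-0.25,0,0.7]]]' 20; python3 - <<'E'
from h import *
i=vision.camera_info("wrist"); im=vision.grab_frame("wrist"); cv2.imwrite("pics/w4.png",im)
for d in vision.silhouettes("wrist","sheet_1"):
    p0=yaw0(i,d["pixels"],.036); print(d["at"],d["conf"],d["pixels"].sum(),p0,fit([(i,d["pixels"])],DIM["sheet_1"],.03,p0))
goto(.38,.236,.25,-1.43)
E
```

```text
time: 8.78
tcp_pos: [0.5033, -0.0285, 0.0338]
eef_rot: [0.743, 0.669, 0.0, 0.0]
force: [-0.3, 0.0, -0.4]
width: 0.697
grasp_force: 0.0
time: 9.65
tcp_pos: [0.5028, -0.0284, 0.2826]
eef_rot: [0.743, 0.669, -0.0, -0.001]
force: [-0.5, 0.4, 0.2]
width: 0.699
grasp_force: 0.0
[281.0, 186.6] 0.95 4458 [ 0.50235195 -0.0294299  -1.67549648] (array([ 0.50250382, -0.02891907, -1.68405522]), np.float64(0.02840852255676707))
shift mm [ 250.1 -149.2   32. ] turn deg -14.1 j6 -0.06 t 9.75
```

View pics/w4.png

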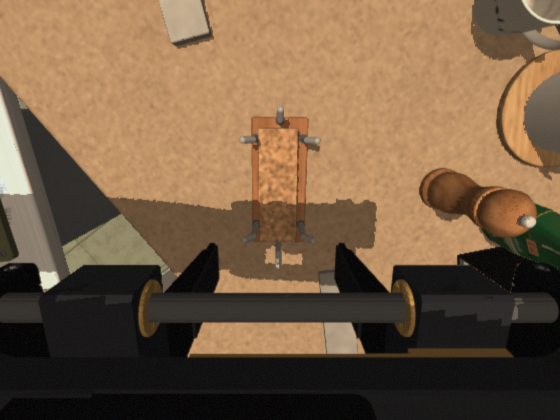

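The wrist picture shows the cork flat between the rods at (279,185), centred within about 1 mm. Next I look sideways at the left stone, from near the second cork, to settle which stone is thicker.

```bash
python3 - <<'E'
from h import *
goto(.60,.23,.18,-1.676)
E
python3 -m inch '[[[-0.06,0.03,0.01,0,0.7],[-0.12,0.06,0.03,0,0.7],[-0.12,0.06,0.03,0,0.7]]]' 20 >/dev/null; python3 - <<'E'
from h import *
print(tool()[1].round(2)); goto(.60,.23,.18,-1.676)
E
```

```text
shift mm [267.2  70.4 101.2] turn deg 0.0 j6 -0.06 t 9.75
[[ 0.11  0.99 -0.01]
 [ 0.99 -0.11  0.  ]
 [ 0.   -0.01 -1.  ]]
shift mm [389.3   9.1  70. ] turn deg -0.2 j6 -0.26 t 10.125
```

```bash
python3 -m inch '[[[0.06,0.009,0,0,0.7],[0.12,0.009,0,0,0.7],[0.18,0.009,0,0,0.7],[0.24,0.009,0,0,0.7],[0.3,0.009,0.02,0,0.7],[0.36,0.009,0.05,0,0.7],[0.389,0.009,0.07,0,0.7],[0.389,0.009,0.07,0,0.7],[0.389,0.009,0.07,0,0.7],[0.389,0.009,0.07,0,0.7]]]' 20; python3 - <<'E'
from h import *
i=vision.camera_info("wrist"); im=vision.grab_frame("wrist"); cv2.imwrite("pics/w5.png",im)
for l,N in(("stone_thick",("stone_thick","stone_thin")),("stone_thin",("stone_thick","stone_thin")),("sheet_1",("sheet_1",))):
  for d in vision.silhouettes("wrist",l):
    m=d["pixels"]; p0=yaw0(i,m,.01)
    print(l,np.round(d["at"]),round(d["conf"],2),m.sum(),[(n,fit([(i,m)],DIM[n],0,p0)) for n in N])
E
```

```text
time: 11.38
tcp_pos: [0.6005, 0.231, 0.1849]
eef_rot: [0.744, 0.669, 0.001, 0.0]
force: [0.0, -0.6, -0.7]
width: 0.698
grasp_force: 0.0
stone_thick [ 98. 203.] 0.75 6635 [('stone_thick', (array([ 0.40475651,  0.23782888, -1.43894843]), np.float64(0.106431057079586))), ('stone_thin', (array([ 0.40283975,  0.23789247, -1.43221577]), np.float64(0.07724555670678246)))]
sheet_1 [290. 156.] 0.73 6438 [('sheet_1', (array([ 0.62089312,  0.27119447, -1.20824545]), np.float64(0.040872710224038045)))]
```

View pics/w5.png

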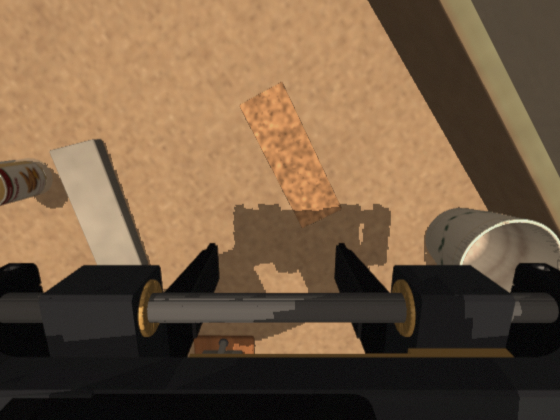

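The picture shows the second cork at (290,156) and the left stone at (100,200) with its side face as a narrow dark strip on its right, near (107,160). I'll measure that strip.

```bash
python3 - <<'E'
from h import *
i=vision.camera_info("wrist"); im=cv2.imread("pics/w5.png")
g=im.astype(float)
p=(.404,.238,-1.435); c,s=np.cos(p[2]),np.sin(p[2])
P=lambda u,v,z:[p[0]+c*u-s*v,p[1]+s*u+c*v,z]
# world +x side of the stone: v with -s*v>0 -> v>0
for h in(.012,.018):
    print(h,"left top, right top, right bottom", proj(i,[P(-.04,-.025,h),P(-.04,.025,h),P(-.04,.025,0)]).round(1).tolist())
# rectified profile: average along u, sample across v at z=0
u=np.linspace(-.06,0,60); v=np.arange(-.06,.05,.0007)
uv=proj(i,[P(a,b,0) for b in v for a in u]).astype(np.float32)
S=cv2.remap(im,uv[:,0].reshape(len(v),-1),uv[:,1].reshape(len(v),-1),cv2.INTER_LINEAR).mean(1)
for b,x in zip(v,S):
    if b<-.02 or 1: print(round(b*1000,1),x.round().astype(int).tolist(),end=' ')
E
```

```text
0.012 left top, right top, right bottom [[64.0, 181.9], [107.5, 170.7], [113.0, 169.4]]
0.018 left top, right top, right bottom [[60.3, 182.8], [104.6, 171.5], [113.0, 169.4]]
-60.0 [62, 88, 114] -59.3 [62, 87, 113] -58.6 [64, 88, 113] -57.9 [66, 89, 114] -57.2 [68, 91, 116] -56.5 [69, 93, 118] -55.8 [70, 95, 119] -55.1 [71, 96, 120] -54.4 [71, 96, 121] -53.7 [71, 97, 121] -53.0 [71, 96, 121] -52.3 [70, 96, 121] -51.6 [69, 96, 121] -50.9 [70, 96, 122] -50.2 [71, 97, 123] -49.5 [71, 97, 123] -48.8 [70, 97, 123] -48.1 [70, 97, 123] -47.4 [70, 97, 123] -46.7 [70, 97, 124] -46.0 [71, 98, 126] -45.3 [71, 99, 127] -44.6 [71, 100, 128] -43.9 [72, 100, 129] -43.2 [71, 101, 130] -42.5 [71, 101, 131] -41.8 [71, 101, 132] -41.1 [72, 103, 134] -40.4 [73, 104, 135] -39.7 [74, 105, 137] -39.0 [75, 107, 139] -38.3 [77, 109, 142] -37.6 [79, 112, 145] -36.9 [85, 117, 150] -36.2 [97, 128, 158] -35.5 [114, 144, 169] -34.8 [130, 159, 182] -34.1 [139, 167, 189] -33.4 [141, 169, 191] -32.7 [141, 169, 191] -32.0 [141, 169, 191] -31.3 [141, 169, 191] -30.6 [140, 169, 191] -29.9 [140, 169, 191] -29.2 [140, 1
[... 1648 characters left out ...]
107, 138] 27.5 [87, 124, 161] 28.2 [97, 138, 179] 28.9 [102, 145, 188] 29.6 [103, 147, 190] 30.3 [103, 147, 190] 31.0 [103, 146, 190] 31.7 [103, 146, 189] 32.4 [102, 145, 189] 33.1 [102, 145, 188] 33.8 [102, 145, 188] 34.5 [102, 145, 188] 35.2 [102, 145, 188] 35.9 [102, 145, 189] 36.6 [103, 146, 189] 37.3 [103, 146, 190] 38.0 [103, 146, 190] 38.7 [103, 146, 190] 39.4 [102, 146, 189] 40.1 [102, 145, 189] 40.8 [102, 145, 189] 41.5 [102, 145, 189] 42.2 [102, 145, 189] 42.9 [102, 145, 189] 43.6 [102, 145, 189] 44.3 [102, 146, 190] 45.0 [103, 146, 190] 45.7 [102, 146, 190] 46.4 [102, 146, 190] 47.1 [102, 146, 190] 47.8 [102, 145, 189] 48.5 [102, 145, 189] 49.2 [102, 145, 188] 49.9 [102, 144, 188]
```

```bash
python3 - <<'E'
from h import *
im=cv2.imread("pics/w1.png")
i=dict(vfov=66.47856911575116,cx=276.41744933930585,cy=215.1944202815884,R=np.array([[ 0.99894923,-0.04581712,-0.00110448],[-0.04392633,-0.96404251,0.26209258],[-0.01307309,-0.26176866,-0.9650421 ]]),t=np.array([-0.45448191,-0.35467143,0.33891519]))
p=(.578,-.245,-1.55); c,s=np.cos(p[2]),np.sin(p[2])
P=lambda u,v,z:[p[0]+c*u-s*v,p[1]+s*u+c*v,z]
for h in(.012,.018): print(h,proj(i,[P(0,.025,h),P(0,-.025,h),P(0,-.025,0)]).round(1).tolist())
q=proj(i,[P(0,0,.012)])[0].astype(int); print(q)
for r in(q[1]-20,q[1]+10,q[1]+30): print(r,im[r,355:415,2].tolist())
# end face: column profile
for x in(378,390): print(x,im[145:170,x,2].tolist(), [proj(i,[P(.075,0,h)])[0][1].round(1) for h in(0,.012,.018)])
goto(.621,.271,.25,-1.208)
E
```

```text
0.012 [[409.3, 96.3], [367.4, 99.2], [364.8, 100.1]]
0.018 [[411.4, 95.8], [368.8, 98.8], [364.8, 100.1]]
[388  97]
77 [198, 196, 194, 194, 194, 196, 197, 200, 186, 89, 80, 133, 159, 172, 173, 172, 174, 173, 171, 171, 171, 171, 169, 169, 169, 169, 169, 169, 169, 168, 171, 169, 169, 171, 170, 169, 172, 172, 172, 172, 172, 172, 172, 172, 174, 175, 176, 177, 177, 179, 180, 178, 167, 172, 191, 194, 196, 200, 203, 202]
107 [199, 199, 201, 205, 205, 207, 204, 200, 186, 87, 84, 143, 167, 173, 174, 174, 175, 176, 176, 176, 175, 175, 175, 174, 173, 174, 172, 172, 173, 171, 174, 174, 174, 174, 174, 174, 175, 176, 176, 177, 178, 178, 179, 179, 180, 181, 182, 182, 182, 184, 180, 169, 194, 198, 196, 195, 192, 191, 190, 192]
127 [203, 202, 200, 195, 192, 189, 191, 187, 151, 74, 88, 145, 166, 169, 167, 167, 166, 166, 164, 165, 166, 164, 166, 168, 169, 170, 172, 173, 173, 175, 175, 176, 175, 176, 175, 175, 175, 176, 177, 178, 177, 177, 178, 179, 180, 181, 183, 183, 184, 182, 174, 178, 199, 201, 199, 196, 195, 195, 196, 196]
378 [173, 175, 175, 178, 176, 176, 175, 176, 173, 175, 172, 173, 172, 172, 167, 159, 167, 198, 202, 202, 202, 203, 202, 202, 203] [np.float64(159.9), np.float64(160.8), np.float64(161.3)]
390 [179, 180, 181, 183, 183, 183, 185, 186, 186, 185, 185, 183, 184, 181, 167, 156, 192, 196, 196, 194, 195, 197, 196, 194, 191] [np.float64(159.9), np.float64(160.8), np.float64(161.3)]
shift mm [ 41.9  16.2 -65.4] turn deg -26.9 j6 0.39 t 11.575
```

The left stone's side strip is 8.6 px wide (8.4 predicted for 18 mm), and the right one's is about 2.6 px (predicted for 12 mm). So left is thick and right is thin. I'll hover over the thick one.

```bash
python3 - <<'E'
from h import *
goto(.410,.218,.26,-1.436)
E
```

```text
shift mm [ -33.2 -187.9  -75.7] turn deg -13.8 j6 0.39 t 11.575
```

```bash
python3 -m inch '[[[-0.01,-0.05,-0.03,-7,0.7],[-0.02,-0.1,-0.06,-13.8,0.7],[-0.033,-0.15,-0.076,-13.8,0.7],[-0.033,-0.188,-0.076,-13.8,0.7],[-0.033,-0.188,-0.076,-13.8,0.7],[-0.033,-0.188,-0.076,-13.8,0.7],[-0.033,-0.188,-0.076,-13.8,0.7]]]' 20; python3 - <<'E'
from h import *
i=vision.camera_info("wrist"); im=vision.grab_frame("wrist"); cv2.imwrite("pics/w6.png",im)
for d in vision.silhouettes("wrist","stone_thick"):
    m=d["pixels"]; p0=yaw0(i,m,.018); p,e=fit([(i,m)],DIM["stone_thick"],0,p0); print(np.round(d["at"]),round(d["conf"],2),m.sum(),p,e)
for d in vision.place_of("wrist","jar_a"): print(np.round(d["at"]),d["conf"],ray(i,d["at"],0))
for d in vision.silhouettes("wrist","jar_a"): print(np.round(d["at"]),d["conf"],ray(i,d["at"],.09))
goto(.410,.218,.005,-1.436)
E
```

```text
time: 12.45
tcp_pos: [0.4104, 0.2185, 0.2595]
eef_rot: [0.658, 0.753, -0.0, -0.0]
force: [-1.0, -0.3, -0.8]
width: 0.699
grasp_force: 0.0
[275. 169.] 0.72 4557 [ 0.40478136  0.23724659 -1.43547322] 0.02968633756509631
[309. 337.] 0.61 749 [ 0.49697509 -0.00567793  0.06131477] 0.8026856673061112
[225. 130.] 0.57 [0.33334688 0.28069891 0.        ]
[214. 128.] 0.69 [0.3356163  0.28370109 0.09      ]
shift mm [-5.000e-01  1.000e-01  2.543e+02] turn deg 0.0 j6 0.24 t 12.65
```

```bash
python3 -m inch '[[[0.001,-0.003,0.06,0,0.7],[0.001,-0.003,0.12,0,0.7],[0.001,-0.003,0.17,0,0.7],[0.001,-0.003,0.21,0,0.7],[0.001,-0.003,0.24,0,0.7],[0.001,-0.003,0.255,0,0.7],[0.001,-0.003,0.255,0,0.7],[0.001,-0.003,0.255,0,0.4],[0.001,-0.003,0.255,0,0.4],[0.001,-0.003,0.255,0,0.4]]]' 50
python3 -m inch '[[[0,0,0,0,0.4],[0,0,-0.03,0,0.4],[0,0,-0.07,0,0.4],[0,0,-0.12,0,0.4],[0,0,-0.17,0,0.4],[0,0,-0.17,0,0.4],[0,0,-0.17,0,0.4]]]' 50
python3 - <<'E'
from h import *
a=np.array([np.cos(-1.676),np.sin(-1.676)]); t=np.array([.504,-.0288])+.018*a; print(t)
goto(*t,.20,-1.676)
E
```

```text
time: 13.9
tcp_pos: [0.4078, 0.2198, 0.0061]
eef_rot: [0.657, 0.754, 0.001, 0.001]
force: [0.0, 0.5, 3.4]
width: 0.522
grasp_force: 50.0
time: 14.78
tcp_pos: [0.4052, 0.2187, 0.1724]
eef_rot: [0.657, 0.753, -0.002, -0.001]
force: [-0.8, 1.0, -3.6]
width: 0.521
grasp_force: 50.0
[ 0.50210983 -0.04670048]
shift mm [-276.1   60.   -27.5] turn deg 13.8 j6 0.24 t 14.775
```

```bash
python3 -m inch '[[[-0.05,0.01,-0.02,4,0.4],[-0.1,0.02,-0.028,8,0.4],[-0.15,0.03,-0.028,13.8,0.4],[-0.2,0.045,-0.028,13.8,0.4],[-0.25,0.055,-0.028,13.8,0.4],[-0.276,0.06,-0.028,13.8,0.4],[-0.276,0.06,0,13.8,0.4],[-0.276,0.06,0.04,13.8,0.4],[-0.276,0.06,0.04,13.8,0.4],[-0.276,0.06,0.04,13.8,0.4]]]' 50
python3 -m inch '[[[0,0,0,0,0.4],[0,0,0,0,0.4],[0,0,0,0,0.4]]]' 50
python3 - <<'E'
from h import *
goto(.5021,-.0467,.042,-1.676)
i=vision.camera_info("scene"); im=vision.grab_frame("scene")
for d in vision.silhouettes("scene","stone_thick"):
    m=d["pixels"]; print(np.round(d["at"]),round(d["conf"],2),m.sum())
T=vision.camera_info("top"); vision.grab_frame("top")
E
```

```text
time: 16.02
tcp_pos: [0.5029, -0.0459, 0.1341]
eef_rot: [0.743, 0.669, -0.0, -0.001]
force: [0.5, 0.1, -2.9]
width: 0.517
grasp_force: 50.0
time: 16.4
tcp_pos: [0.5038, -0.0461, 0.1356]
eef_rot: [0.743, 0.669, 0.0, 0.001]
force: [-0.7, -0.6, -3.7]
width: 0.52
grasp_force: 50.0
shift mm [-0.8 -1.8 93.6] turn deg 0.0 j6 -0.09 t 16.4
[273. 192.] 0.56 637
[278. 317.] 0.47 561
[185. 279.] 0.32 868
```

```bash
python3 -m inch '[[[-0.001,-0.001,0.02,0,0.4],[-0.001,-0.001,0.04,0,0.4],[-0.001,-0.001,0.06,0,0.4],[-0.001,-0.001,0.08,0,0.4],[-0.001,-0.001,0.088,0,0.4],[-0.001,-0.001,0.09,0,0.4],[-0.001,-0.001,0.09,0,0.4],[-0.001,-0.001,0.09,0,0.4]]]' 50; python3 - <<'E'
from h import *
goto(.5021,-.0467,.041,-1.676)
E
```

```text
time: 17.55
tcp_pos: [0.503, -0.0471, 0.0456]
eef_rot: [0.743, 0.669, 0.0, 0.001]
force: [-0.2, 0.9, -4.0]
width: 0.52
grasp_force: 50.0
shift mm [ 0.3 -0.9  4.6] turn deg 0.0 j6 -0.09 t 17.55
```

```bash
python3 -m inch '[[[0,0,0.002,0,0.4],[0,0,0.004,0,0.4],[0,0,0.004,0,0.4],[0,0,0.004,0,0.4]]]' 50; python3 -m inch '[[[0,0,0,0,0.7],[0,0,0,0,0.7],[0,0,0,0,0.7],[0,0,0,0,0.7]]]' 50;  python3 -m inch '[[[0,0,-0.03,0,0.7],[0,0,-0.09,0,0.7],[0,0,-0.15,0,0.7],[0,0,-0.21,0,0.7],[0,0,-0.24,0,0.7],[0,0,-0.24,0,0.7],[0,0,-0.24,0,0.7]]]' 20; python3 - <<'E'
from h import *
i=vision.camera_info("wrist"); im=vision.grab_frame("wrist"); cv2.imwrite("pics/w7.png",im)
for d in vision.silhouettes("wrist","stone_thick"):
    m=d["pixels"]; p0=yaw0(i,m,.054); p,e=fit([(i,m)],DIM["stone_thick"],.036,p0); print(np.round(d["at"]),round(d["conf"],2),m.sum(),p,e)
goto(.621,.271,.25,-1.208)
E
```

```text
time: 18.05
tcp_pos: [0.5027, -0.047, 0.0421]
eef_rot: [0.743, 0.669, 0.0, 0.0]
force: [-3.3, 0.8, 6.4]
width: 0.521
grasp_force: 50.0
time: 18.55
tcp_pos: [0.5023, -0.047, 0.0406]
eef_rot: [0.743, 0.669, 0.0, -0.0]
force: [0.3, -0.1, -0.0]
width: 0.699
grasp_force: 0.0
time: 19.42
tcp_pos: [0.5016, -0.0468, 0.2789]
eef_rot: [0.743, 0.669, -0.001, -0.001]
force: [-0.7, 0.5, -0.7]
width: 0.7
grasp_force: 0.0
[280. 173.] 0.98 4754 [ 0.5032068  -0.02944536 -1.68094866] 0.05458120154605772
shift mm [328.5  85.9  27.8] turn deg -26.8 j6 -0.09 t 19.525
```

View pics/w7.png

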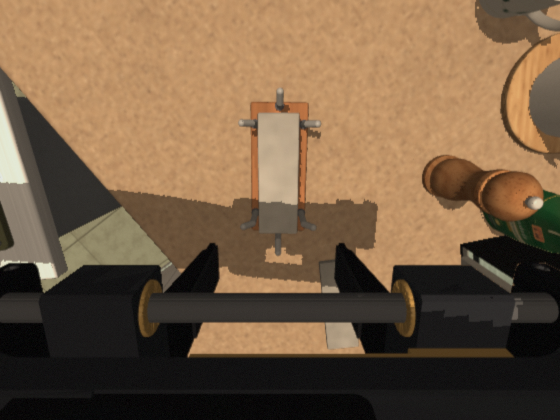

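The picture shows the thick stone lying flat between the rods at (279,173), so it is seated. Next is the second cork.

```bash
python3 -m inch '[[[0.05,0.014,0.01,-9,0.7],[0.11,0.03,0.028,-18,0.7],[0.17,0.045,0.028,-26.8,0.7],[0.23,0.06,0.028,-26.8,0.7],[0.28,0.075,0.028,-26.8,0.7],[0.328,0.086,0.028,-26.8,0.7],[0.328,0.086,0.028,-26.8,0.7],[0.328,0.086,0.028,-26.8,0.7]]]' 20; python3 - <<'E'
from h import *
i=vision.camera_info("wrist"); im=vision.grab_frame("wrist")
for d in vision.silhouettes("wrist","sheet_1"):
    m=d["pixels"]; p0=yaw0(i,m,.006); p,e=fit([(i,m)],DIM["sheet_1"],0,p0); print(np.round(d["at"]),round(d["conf"],2),m.sum(),p,e); goto(p[0],p[1],.0035,p[2])
E
```

```text
time: 20.52
tcp_pos: [0.6214, 0.2697, 0.2507]
eef_rot: [0.568, 0.823, -0.001, -0.001]
force: [-0.3, -0.7, -0.5]
width: 0.701
grasp_force: 0.0
[278. 183.] 0.66 4379 [ 0.62093948  0.2716982  -1.20464816] 0.02549930913201859
shift mm [  2.8   0.6 248.4] turn deg -0.3 j6 -0.03 t 20.625
```

```bash
python3 -m inch '[[[0.002,0,0.06,0,0.7],[0.002,0,0.12,0,0.7],[0.002,0,0.18,0,0.7],[0.002,0,0.22,0,0.7],[0.002,0,0.24,0,0.7],[0.002,0,0.247,0,0.7],[0.002,0,0.247,0,0.7],[0.002,0,0.247,0,0.4],[0.002,0,0.247,0,0.4],[0.002,0,0.247,0,0.4]]]' 20
python3 -m inch '[[[0,0,0,0,0.4],[0,0,-0.03,0,0.4],[0,0,-0.08,0,0.4],[0,0,-0.13,0,0.4],[0,0,-0.17,0,0.4],[0,0,-0.17,0,0.4],[0,0,-0.17,0,0.4]]]' 20
python3 - <<'E'
from h import *
goto(.504,-.0288,.14,-1.676)
E
```

```text
time: 21.88
tcp_pos: [0.6219, 0.2723, 0.0065]
eef_rot: [0.568, 0.823, 0.001, 0.0]
force: [-0.3, -0.5, -0.4]
width: 0.443
grasp_force: 0.0
time: 22.75
tcp_pos: [0.6209, 0.2719, 0.1745]
eef_rot: [0.568, 0.823, -0.001, -0.0]
force: [-0.3, 0.3, -1.4]
width: 0.401
grasp_force: 0.0
shift mm [-239.7 -215.9   34.8] turn deg 26.8 j6 -0.03 t 22.75
```

The fingers closed above the cork because the tip was at 6.5 mm. I'll open, look again and go lower.

```bash
python3 -m inch '[[[0,0,-0.06,0,0.7],[0,0,-0.06,0,0.7],[0,0,-0.06,0,0.7],[0,0,-0.06,0,0.7]]]' 20; python3 - <<'E'
from h import *
i=vision.camera_info("wrist"); im=vision.grab_frame("wrist")
for d in vision.silhouettes("wrist","sheet_1"):
    m=d["pixels"]; p0=yaw0(i,m,.006); p,e=fit([(i,m)],DIM["sheet_1"],0,p0); print(np.round(d["at"]),round(d["conf"],2),m.sum(),p,e); goto(p[0],p[1],.02,p[2])
E
```

```text
time: 23.25
tcp_pos: [0.6202, 0.2717, 0.2324]
eef_rot: [0.568, 0.823, -0.002, -0.001]
force: [-0.2, -0.1, 0.4]
width: 0.689
grasp_force: 0.0
[278. 186.] 0.97 4685 [ 0.62073279  0.27158319 -1.20815298] 0.029815284992196767
shift mm [ -0.3   0.9 213.2] turn deg 0.0 j6 -0.03 t 23.35
```

Nothing moved. I'll descend to about 20 mm, read the height, then make the final step.

```bash
python3 -m inch '[[[0,0,0.06,0,0.7],[0,0,0.12,0,0.7],[0,0,0.17,0,0.7],[0,0,0.205,0,0.7],[0,0,0.213,0,0.7],[0,0,0.213,0,0.7],[0,0,0.213,0,0.7],[0,0,0.213,0,0.7]]]' 20
```

```text
time: 24.35
tcp_pos: [0.6228, 0.2726, 0.0249]
eef_rot: [0.568, 0.823, 0.001, 0.001]
force: [1.2, 0.3, 0.0]
width: 0.704
grasp_force: 0.0
```

```bash
python3 -m inch '[[[0,-0.001,0.01,0,0.7],[0,-0.001,0.018,0,0.7],[0,-0.001,0.021,0,0.7],[0,-0.001,0.022,0,0.7],[0,-0.001,0.022,0,0.7]]]' 20
```

```text
time: 24.98
tcp_pos: [0.6206, 0.2718, 0.0006]
eef_rot: [0.568, 0.823, 0.0, 0.0]
force: [-0.5, 0.4, 0.3]
width: 0.701
grasp_force: 0.0
```

```bash
python3 -m inch '[[[0,0,-0.001,0,0.7],[0,0,-0.001,0,0.4],[0,0,-0.001,0,0.4],[0,0,-0.001,0,0.4],[0,0,-0.001,0,0.4]]]' 20
```

```text
time: 25.6
tcp_pos: [0.6206, 0.2718, 0.0017]
eef_rot: [0.568, 0.823, 0.0, 0.0]
force: [-0.5, -0.0, 0.8]
width: 0.527
grasp_force: 20.0
```

```bash
python3 -m inch '[[[0,0,-0.03,0,0.4],[0,0,-0.08,0,0.4],[0,0,-0.13,0,0.4],[0,0,-0.17,0,0.4],[0,0,-0.18,0,0.4],[0,0,-0.18,0,0.4]]]' 20
python3 - <<'E'
from h import *
goto(.5035,-.0288,.14,-1.676)
E
```

```text
time: 26.35
tcp_pos: [0.6203, 0.2717, 0.1811]
eef_rot: [0.568, 0.823, -0.0, -0.0]
force: [1.0, 0.5, -1.3]
width: 0.523
grasp_force: 20.0
shift mm [-239.4 -215.8   41.2] turn deg 26.8 j6 -0.03 t 26.35
```

```bash
python3 -m inch '[[[-0.04,-0.036,0,6,0.4],[-0.08,-0.072,0,13,0.4],[-0.12,-0.108,0,20,0.4],[-0.16,-0.144,0,26.8,0.4],[-0.2,-0.18,0,26.8,0.4],[-0.239,-0.216,0,26.8,0.4],[-0.239,-0.216,0.02,26.8,0.4],[-0.239,-0.216,0.041,26.8,0.4],[-0.239,-0.216,0.041,26.8,0.4],[-0.239,-0.216,0.041,26.8,0.4]]]' 20
python3 -m inch '[[[0,0,0,0,0.4],[0,0,0,0,0.4]]]' 20
python3 - <<'E'
from h import *
goto(.5035,-.0288,.056,-1.676)
E
```

```text
time: 27.6
tcp_pos: [0.5031, -0.0277, 0.1397]
eef_rot: [0.743, 0.669, -0.001, -0.001]
force: [0.1, 1.1, -0.7]
width: 0.523
grasp_force: 20.0
time: 27.85
tcp_pos: [0.5039, -0.0281, 0.1414]
eef_rot: [0.743, 0.669, 0.0, 0.0]
force: [0.5, -0.5, -0.4]
width: 0.52
grasp_force: 20.0
shift mm [-0.7 -0.4 85.4] turn deg 0.0 j6 -0.06 t 27.85
```

```bash
python3 -m inch '[[[-0.001,0,0.02,0,0.4],[-0.001,0,0.04,0,0.4],[-0.001,0,0.06,0,0.4],[-0.001,0,0.077,0,0.4],[-0.001,0,0.082,0,0.4],[-0.001,0,0.085,0,0.4],[-0.001,0,0.085,0,0.4],[-0.001,0,0.085,0,0.4]]]' 20; python3 -m inch '[[[0,0,0,0,0.7],[0,0,0,0,0.7],[0,0,0,0,0.7]]]' 20;  python3 -m inch '[[[0,0,-0.03,0,0.7],[0,0,-0.09,0,0.7],[0,0,-0.15,0,0.7],[0,0,-0.2,0,0.7],[0,0,-0.22,0,0.7],[0,0,-0.22,0,0.7],[0,0,-0.22,0,0.7]]]' 20; python3 - <<'E'
from h import *
i=vision.camera_info("wrist"); im=vision.grab_frame("wrist"); cv2.imwrite("pics/w8.png",im)
for d in vision.silhouettes("wrist","sheet_1"):
    m=d["pixels"]; p0=yaw0(i,m,.06); p,e=fit([(i,m)],DIM["sheet_1"],.054,p0); print(np.round(d["at"]),round(d["conf"],2),m.sum(),p,e)
goto(.579,-.23,.25,-1.55)
E
```

```text
time: 28.85
tcp_pos: [0.5036, -0.0294, 0.0562]
eef_rot: [0.743, 0.669, 0.0, 0.0]
force: [0.6, -0.4, -0.6]
width: 0.52
grasp_force: 20.0
time: 29.22
tcp_pos: [0.5033, -0.0294, 0.0558]
eef_rot: [0.743, 0.669, 0.0, 0.0]
force: [0.5, -0.2, 0.0]
width: 0.693
grasp_force: 0.0
time: 30.1
tcp_pos: [0.5022, -0.0292, 0.2727]
eef_rot: [0.743, 0.669, -0.001, -0.002]
force: [0.9, -0.1, 0.2]
width: 0.699
grasp_force: 0.0
[274. 189.] 0.62 5023 [ 0.5020467  -0.02988448  1.46690307] 0.022374838695566557
shift mm [-191.7   97.6   22.1] turn deg -7.2 j6 -0.06 t 30.2
```

View pics/w8.png

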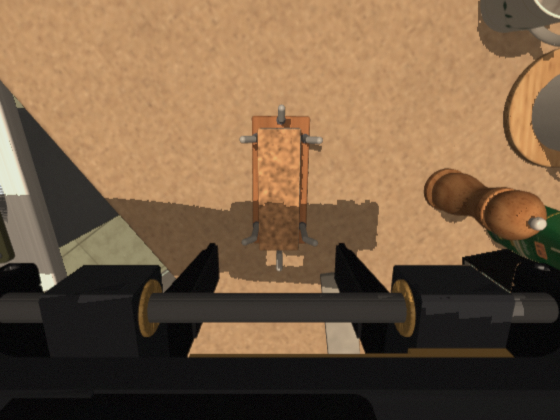

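The last picture shows the second cork flat and centred on the thick stone at (279,189). Now the thin stone. Its jar sits towards the -y end, so I'll grip about 18 mm to the +y side.

```bash
python3 -m inch '[[[-0.05,0.025,0.01,-3.6,0.7],[-0.1,0.05,0.022,-7.2,0.7],[-0.15,0.075,0.022,-7.2,0.7],[-0.192,0.098,0.022,-7.2,0.7],[-0.192,0.098,0.022,-7.2,0.7],[-0.192,0.098,0.022,-7.2,0.7]]]' 20; python3 - <<'E'
from h import *
i=vision.camera_info("wrist"); im=vision.grab_frame("wrist"); cv2.imwrite("pics/w9.png",im)
for d in vision.silhouettes("wrist","stone_thin"):
    m=d["pixels"]; p0=yaw0(i,m,.012)
    for n in("stone_thin","stone_thick"): print(n,np.round(d["at"]),round(d["conf"],2),m.sum(),fit([(i,m)],DIM[n],0,p0))
    p,e=fit([(i,m)],DIM["stone_thin"],0,p0); a=np.array([np.cos(p[2]),np.sin(p[2])]); a*=-np.sign(-a[1]); goto(*(p[:2]+.018*a),.02,p[2])
for d in vision.silhouettes("wrist","jar_a"): print(np.round(d["at"]),d["conf"],ray(i,d["at"],.09))
for d in vision.place_of("wrist","jar_a"): print(np.round(d["at"]),d["conf"],ray(i,d["at"],0))
E
```

```text
time: 30.95
tcp_pos: [0.5799, -0.23, 0.2519]
eef_rot: [0.7, 0.714, -0.0, -0.002]
force: [0.8, 0.0, 0.2]
width: 0.699
grasp_force: 0.0
stone_thin [274. 197.] 0.62 4350 (array([ 0.57608713, -0.24515628, -1.54918749]), np.float64(0.038603634170248036))
stone_thick [274. 197.] 0.62 4350 (array([ 0.57599556, -0.24504412, -1.55283933]), np.float64(0.05364606382455628))
shift mm [  2.1  -4.1 233. ] turn deg 0.0 j6 -0.48 t 31.05
[321. 252.] 0.72 [ 0.62911761 -0.28663876  0.09      ]
[317. 235.] 0.94 [ 0.63530452 -0.29682606  0.        ]
```

```bash
python3 -m inch '[[[0.006,-0.004,0.06,0,0.7],[0.006,-0.004,0.12,0,0.7],[0.006,-0.004,0.17,0,0.7],[0.006,-0.004,0.21,0,0.7],[0.006,-0.004,0.23,0,0.7],[0.006,-0.004,0.233,0,0.7],[0.006,-0.004,0.233,0,0.7],[0.006,-0.004,0.233,0,0.7],[0.006,-0.004,0.233,0,0.7]]]' 20; python3 - <<'E'
from h import *
goto(.5767,-.223,.003,-1.55)
E
```

```text
time: 32.28
tcp_pos: [0.5774, -0.2251, 0.0222]
eef_rot: [0.7, 0.714, 0.0, 0.001]
force: [0.3, -1.3, -0.1]
width: 0.704
grasp_force: 0.0
shift mm [ 2.1 -0.7 19.2] turn deg -0.0 j6 -0.48 t 32.275
```

```bash
python3 -m inch '[[[0.001,0,0.01,0,0.7],[0.001,0,0.016,0,0.7],[0.001,0,0.018,0,0.7],[0.001,0,0.018,0,0.7],[0.001,0,0.018,0,0.4],[0.001,0,0.018,0,0.4],[0.001,0,0.018,0,0.4],[0.001,0,0.018,0,0.4]]]' 50; python3 -m inch '[[[0,0,-0.02,0,0.4],[0,0,-0.07,0,0.4],[0,0,-0.12,0,0.4],[0,0,-0.17,0,0.4],[0,0,-0.18,0,0.4],[0,0,-0.18,0,0.4]]]' 50
python3 - <<'E'
from h import *
a=np.array([np.cos(-1.676),np.sin(-1.676)]); t=np.array([.503,-.0292])-.021*a; print(t)
goto(*t,.19,-1.676)
E
```

```text
time: 33.28
tcp_pos: [0.5767, -0.2237, 0.0029]
eef_rot: [0.7, 0.714, 0.0, 0.0]
force: [-0.1, -0.5, 1.6]
width: 0.523
grasp_force: 50.0
time: 34.02
tcp_pos: [0.5763, -0.2236, 0.1829]
eef_rot: [0.7, 0.714, 0.0, 0.0]
force: [1.2, 0.0, -3.3]
width: 0.518
grasp_force: 50.0
[ 0.5052052 -0.0083161]
shift mm [216.7 -66.7  -7.2] turn deg 7.2 j6 -0.48 t 34.025
```

```bash
python3 -m inch '[[[0.04,-0.013,0,2,0.4],[0.08,-0.025,0,4,0.4],[0.12,-0.037,0,7.2,0.4],[0.16,-0.05,0,7.2,0.4],[0.2,-0.062,0,7.2,0.4],[0.217,-0.067,0,7.2,0.4],[0.217,-0.067,0.02,7.2,0.4],[0.217,-0.067,0.04,7.2,0.4],[0.217,-0.067,0.04,7.2,0.4],[0.217,-0.067,0.04,7.2,0.4]]]' 50
python3 -m inch '[[[0,0,0,0,0.4],[0,0,0,0,0.4]]]' 50
python3 - <<'E'
from h import *
goto(.5052,-.0083,.063,-1.676)
E
```

```text
time: 35.28
tcp_pos: [0.5051, -0.0088, 0.1422]
eef_rot: [0.744, 0.669, -0.0, -0.0]
force: [1.0, 0.4, -2.3]
width: 0.517
grasp_force: 50.0
time: 35.52
tcp_pos: [0.5055, -0.0083, 0.1434]
eef_rot: [0.743, 0.669, 0.0, 0.001]
force: [0.6, -0.2, -1.5]
width: 0.518
grasp_force: 50.0
shift mm [-0.  -0.4 80.4] turn deg -0.0 j6 -0.02 t 35.525
```

```bash
python3 -m inch '[[[0,0,0.02,0,0.4],[0,0,0.04,0,0.4],[0,0,0.06,0,0.4],[0,0,0.073,0,0.4],[0,0,0.078,0,0.4],[0,0,0.08,0,0.4],[0,0,0.08,0,0.4],[0,0,0.08,0,0.4]]]' 50; python3 - <<'E'
from h import *
goto(.5052,-.0083,.063,-1.676)
E
```

```text
time: 36.52
tcp_pos: [0.5053, -0.0081, 0.0632]
eef_rot: [0.743, 0.669, 0.0, 0.0]
force: [0.4, -1.1, -3.7]
width: 0.521
grasp_force: 50.0
shift mm [-0.2 -0.1  0.2] turn deg 0.0 j6 -0.02 t 36.525
```

Still carrying the weight, so there's no contact yet. I'll lower another 1.5 mm, release and withdraw.

```bash
python3 -m inch '[[[0,0,0.001,0,0.4],[0,0,0.0015,0,0.4],[0,0,0.0015,0,0.4],[0,0,0.0015,0,0.7],[0,0,0.0015,0,0.7],[0,0,0.0015,0,0.7]]]' 50;  python3 -m inch '[[[0,0,-0.03,0,0.7],[0,0,-0.09,0,0.7],[0,0,-0.15,0,0.7],[0,0,-0.2,0,0.7],[0,0,-0.21,0,0.7],[0,0,-0.21,0,0.7],[0,0,-0.21,0,0.7],[0,0,-0.21,0,0.7]]]' 20; python3 - <<'E'
from h import *
i=vision.camera_info("wrist"); im=vision.grab_frame("wrist"); cv2.imwrite("pics/w10.png",im)
for d in vision.silhouettes("wrist","stone_thin"):
    m=d["pixels"]; p0=yaw0(i,m,.072); print(np.round(d["at"]),round(d["conf"],2),m.sum(),fit([(i,m)],DIM["stone_thin"],.06,p0))
Sc=vision.camera_info("scene"); vision.grab_frame("scene")
for d in vision.silhouettes("scene","stone_thin"):
    m=d["pixels"]; p0=yaw0(Sc,m,.072); print("scene",np.round(d["at"]),round(d["conf"],2),m.sum(),p0,proj(Sc,[[.503,-.0292,.072]]))
for d in vision.place_of("scene","jar_a"): print(d["conf"],ray(Sc,d["at"],0))
E
```

```text
time: 37.28
tcp_pos: [0.505, -0.0081, 0.0611]
eef_rot: [0.743, 0.669, 0.0, 0.0]
force: [-0.3, 0.2, 0.3]
width: 0.696
grasp_force: 0.0
time: 38.28
tcp_pos: [0.5041, -0.008, 0.2688]
eef_rot: [0.743, 0.669, -0.001, -0.001]
force: [-0.1, -0.6, 0.5]
width: 0.699
grasp_force: 0.0
[278. 207.] 0.69 5072 (array([ 0.50182454, -0.02882121, -1.67735382]), np.float64(0.05266138165345413))
scene [279. 204.] 0.58 690 [ 0.50152103 -0.02381329 -1.69879834] [[279.81731387 200.75993858]]
0.88 [0.33920849 0.27808665 0.        ]
0.48 [ 0.62305214 -0.29930022  0.        ]
```

```bash
python3 -c "from rig import env; print(env.sign_off())"
```

```text
the job is handed in; nothing more can be done
None
```

I stacked cork, thicker stone, cork and thinner stone in the rack and handed the job in at about 38 s of the 72 s. The last camera fit put the top stone within about 3 mm of the rack centre and in line with it, and both jars were still in place. I did not re-measure the mill at the end, and the hand-in returned no verdict.

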